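# Load a valve into the parts case, shut the lid and bolt it

## Task

Put the brass valve with the T-handle into the empty lane of the open parts case, set down flat with its T-handle up and not dropped. Then shut the case's lid fully, and after that slide the bolt on the case's side ledge all the way home through the loop on the lid. Leave the other fittings on the bench where they lie.

Things in the scene. Friction and masses are not known exactly. Their poses are not given: they have to be found in the camera images.
- valve: The valve to load: brass pipe fitting, 110 mm long, 34 wide, lying on the bench. Origin: centre of its underside; x along its length, z up. Square ends and round middle, 34 high; a 16 thick round stem rises from its middle to a steel T-handle: a bar 50 long (x), 12 wide (y), 16 high, at z = 52 to 68. Its weight (0.25 to 0.46 kg) is centred under the bar.
- tee: Bystander: brass pipe fitting, 110 mm long, 34 wide, lying on the bench. Origin: centre of its underside; x along its length, z up. A plain round branch 33 in diameter stands up from its middle to z = 58; no handle.
- coupling: Bystander: brass pipe fitting, 110 mm long, 34 wide, lying on the bench. Origin: centre of its underside; x along its length, z up. Straight, 34 high, nothing on top.
- case: Grey steel parts case fixed to the bench, 250 mm long (x), 190 wide (y), 90 high, open on top, 4 thick. Origin: centre of its underside. The lid hinges along its -y side; outside its +y side is the bolt ledge (y = 95 to 145, top at z = 80). A low divider along x (top z = 36) makes two lanes: the empty one at +y, and a narrower one by the hinge with two couplings.
- lane (a point): Centre of the floor of the empty lane, at (0, 39, 4) mm in the case's frame; axes as the case's. The lane is 242 long (x) and 103 wide (y), between the case's +y wall (90 high) and the low divider.
- lid (a joint): Opening angle of the lid, rad: 0 fully shut, 1.57 upright, stop at 1.75. The stiff hinge (about 0.6 N m of friction) holds the lid wherever it is left; it does not fall shut, so it must be pressed all the way down. Up to 6 N at the free edge moves it. Lid weight 0.35 kg.
- lid_hinge (a point): Middle of the hinge line, at (0, -95, 90) mm in the case's frame. Turns with the lid: x along the hinge (as the case's x), y towards the free edge, z out of the outer face (up when shut). The lid is a plate 252 long in x, y = 0 to 194, z = 0 to 8, with 2 mm ribs on its outer face at x = +-70. At x = -52 a steel keeper loop 14 wide juts from its free edge to y = 234 (z = -8 to 14).
- lid_edge (a point): Middle of the lid's free edge on its outer face, at (0, 194, 8) mm in the lid_hinge frame; same axes.
- bolt (a joint): Travel of the slide bolt, m: 0 drawn back, 0.070 fully home at its end stop. It grows as the bolt moves to the case's -x. About 2 N of friction, no spring; it stays where it is left.
- bolt_tab (a point): Top centre of the bolt's upright steel tab: 14 mm thick (case's x), 26 wide (y), 47 high above the ledge, top 127 above the bench (29 above the shut lid). It is at the case's y = 122, and x = 85 drawn back, 15 home. Its foot is a sled 34 long, 13 high, between rails 6 high; a 10 mm rod points from it to -x through a guide (100 high) at the case's x = -12. Axes as the case's.
Things that resemble listed ones, but are neither listed nor needed, are in the scene too. Leave any blue look-alike of the valve alone.

How it is judged:
By the outcome, as a careful person would: the job done as asked, in the order asked, and still so for the second after the job is handed in, with the robot touching nothing.
It also fails if it takes over 64 s, if anything falls off the work surface, if the arm or the gripper's body presses on something with over 40 N, if the wrist force passes 120 N, or if a joint passes its speed limit or range.

## Robot

A 6-joint arm with a two-finger parallel gripper is mounted at the origin on the work surface. World frame = base frame: x ahead of the robot, y to its left, z up, the work surface at z = 0. Lengths are in m, angles in rad, forces in N, time in s.
With the tool pointing down it reaches from about 0.3 to 0.775 m from the base axis. Payload 14.6 kg.
Tool frame: the origin (TCP) lies at the very end of the fingers, on their centre line; the grasp point (between the pads) lies 19 mm behind it; z points along the fingers, y is the line along which they close (so a half turn about z gives the same grasp; the last joint's range is limited). The gripper opens to 94 mm and grips with 3 to 60 N. Pads are 16 mm wide; open, the fingers measure 119 mm over their backs; the gripper's body (75 mm by 177 mm) begins 78 mm behind the grasp point.
Start: joints at [1.224, 0.3, 1.521, -0, 1.321, -0.067], TCP at [0.152, 0.529, 0.205] pointing down, gripper open.
Joint ranges: [-3.03, 3.03], [-0.79, 2.21], [0.23, 2.52], [-1.04, 4.18], [0, 3.07], [-2.55, 2.55]. Speed limits (rad/s): [2.22, 2.22, 2.57, 3.14, 3.14, 3.14].

## Interface

Orientations are given as [roll, pitch, yaw] about the fixed x, y, z axes, in that order (R = Rz(yaw) Ry(pitch) Rx(roll)).
In Python, from station import ctrl gives the robot as it stands.
- The arm moves only by the shell command python3 -m pendant 'ROWS' [OPENING] [FORCE]. ROWS is JSON, a list of rows, each a list of 2 entries, a list of its own where there are three numbers: the shift along the world's x, y, z in cm, then the turn about the world's z in rad. A call has 1 to 20 rows; each row shifts and turns the commanded pose from where the row before left it; what a row does not reach is not made up. A row lasts 1/12 s, in which the tool goes at most 41.7 mm and 7.16 degrees, less where a joint would pass 70% of its speed; a pose out of reach is approached as far as the arm can. A call is refused whole if a number of a shift passes 4.17 or a number of a turn 0.125, either way. A call with a gripper value outside its range is refused whole. OPENING is the opening, from 0 (shut) to 1 (fully open), set as the call begins (- or left out, the last holds). The fingers move at their own pace and stop on an object; FORCE is the grip in N (left out, the last holds). Time passes only in rows, so rows that do not move let the fingers close. It gives the time, the measured TCP pose, the force, the opening and the grip force at its end, in the units of the state.
- ctrl.get_obs(): the state, without advancing time (a new reading comes with each control period).
- ctrl.camera(name): name is "side" or "top"; returns a dict with "color" (480x640x3 uint8, red, green, blue), "intrinsics" (3x3 intrinsics, pixels), "k1" (the pictures are not rectified: a ray, as slopes to the right and down, at radius r is drawn at 1 + k1 r^2 times it, then the intrinsics apply), "camera_from_world" (4x4, takes a point from world to camera coordinates). Camera axes: x right, y down, z forward; pixel columns grow to the right and rows downward; lengths in m; the calibration is good to about 2 mm. A picture is of the moment at which its call begins. There is no depth.
- ctrl.hand_in(): hands the job in; it is judged then, once.
The state is a dict: "time_s": time; "qpos": joint angles; "joint_vel": joint speeds; "tau": joint torques, N m; "ee_pos": TCP position; "eef_rot": TCP orientation; "force": force on the tool from outside, world axes, zero at the start; "moment": the same for the moment, N m; "grip_width": finger opening in m; "grip_force": force on a finger pad.
Only numpy, scipy, OpenCV 4.12 (cv2) and the standard library are available. Lean on these libraries where they do the work, as an engineer would, in place of code of your own. Each camera call takes 0.05 s, during which the arm holds its last target. There are 200 camera calls.

## Working session

There is one attempt and no reset: what is moved stays moved. The work goes in short steps, Python scripts to look and compute and a shell command to move; the robot and the scene stay as the last step left them, time stands still between calls to the robot, and variables do not carry over. Pictures are saved under pics/ and viewed, at most 10 in all, crops included, and the job is handed in when it is done.

```bash
mkdir -p pics; cat > h.py <<'E'
import numpy as np, cv2
from station import ctrl
def cam(n,f=None):
    c=ctrl.camera(n)
    if f: cv2.imwrite('pics/'+f,c['color'][:,:,::-1])
    return c
def ray(c,u,v):
    K=np.array(c['intrinsics']);d=np.array([(u-K[0,2])/K[0,0],(v-K[1,2])/K[1,1]]);s=d.copy()
    for _ in range(20): s=d/(1+c['k1']*(s@s))
    T=np.array(c['camera_from_world']);R=T[:3,:3]
    return -R.T@T[:3,3], R.T@np.array([s[0],s[1],1])
def plane(c,u,v,z):
    o,d=ray(c,u,v); return o+d*(z-o[2])/d[2]
def proj(c,p):
    T=np.array(c['camera_from_world']);q=T[:3,:3]@np.array(p)+T[:3,3];s=q[:2]/q[2];s=s*(1+c['k1']*(s@s))
    K=np.array(c['intrinsics']);return np.array([K[0,0]*s[0]+K[0,2],K[1,1]*s[1]+K[1,2]])
E
python3 - <<'E'
from h import *
for n in('top','side'):
    c=cam(n,n+'0.png');o,_=ray(c,320,240);print(n,o)
o=ctrl.get_obs();print(o['ee_pos'],o['eef_rot'],o['grip_width'],o['time_s'])
E
```

```text
top [0.36319715 0.05956627 0.92272215]
side [0.33707038 0.60135216 0.59036085]
[0.15182637 0.52838486 0.20495049] [-3.14057683e+00 -7.67156839e-05  2.86174955e+00] 0.09388966362043549 0.1
```

View pics/top0.png

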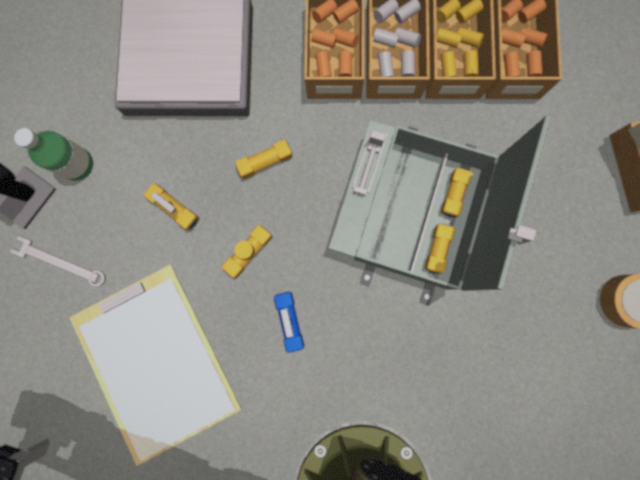

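View pics/side0.png

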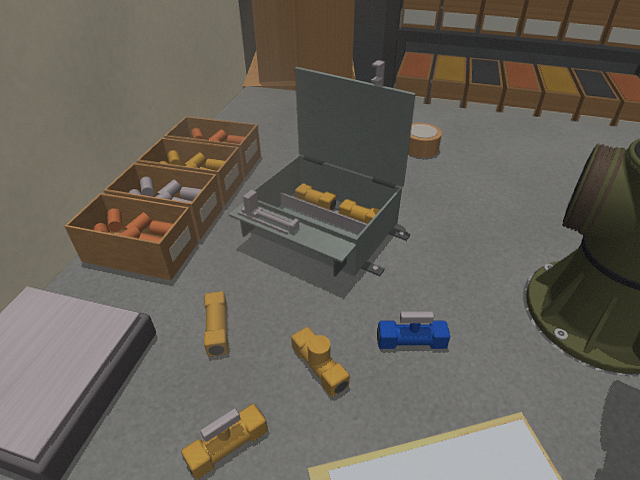

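The top view shows four loose bench fittings: a brass fitting with a steel bar at (170,205), a tee with a plain round branch at (246,251), a straight coupling at (264,160), and a blue look-alike at (288,322). The one at (170,205) fits, being brass with a steel T-handle. The case hinge is at about (475,220), the ledge and bolt tab at (377,135), and the keeper at (522,233). I'll confirm with an enlarged crop and measure.

```bash
python3 - <<'E'
from h import *
t=cv2.imread('pics/top0.png');s=cv2.imread('pics/side0.png')
a=cv2.resize(t[110:310,320:470],None,fx=3,fy=3,interpolation=cv2.INTER_CUBIC) #450x600
b=cv2.resize(t[170:240,135:205],(300,300),interpolation=cv2.INTER_CUBIC)
d=cv2.resize(s[390:480,180:270],(300,300),interpolation=cv2.INTER_CUBIC)
cv2.imwrite('pics/crop.png',np.hstack([a,np.vstack([b,d])]))
for n,im,(x0,y0,x1,y1) in(('top',t,(135,170,205,240)),('side',s,(170,395,280,480))):
    c=cam(n);hsv=cv2.cvtColor(im,cv2.COLOR_BGR2HSV)
    roi=hsv[y0:y1,x0:x1]
    br=((roi[...,0]>15)&(roi[...,0]<32)&(roi[...,1]>120)).astype(np.uint8)
    st=((roi[...,1]<60)&(roi[...,2]>130)).astype(np.uint8)
    for nm,m,z in(('brass',br,.022),('bar',st,.068)):
        k,l,stt,ce=cv2.connectedComponentsWithStats(m);i=1+np.argmax(stt[1:,4])
        pts=np.argwhere(l==i)[:,::-1].astype(np.float32)+[x0,y0]
        (cc,wh,an)=cv2.minAreaRect(pts.astype(np.float32));bx=cv2.boxPoints((cc,wh,an))
        P=np.array([plane(c,*p,z)[:2] for p in bx]);
        e=[P[1]-P[0],P[2]-P[1]];L=[np.linalg.norm(q) for q in e];q=e[int(np.argmax(L))]
        print(n,nm,stt[i,4],cc,'world',plane(c,*cc,z)[:2],L,'ang',np.degrees(np.arctan2(q[1],q[0])))
E
```

```text
top brass 675 (170.52813720703125, 206.3164520263672) world [0.52809417 0.37632225] [np.float64(0.033475672467852435), np.float64(0.11519010968528083)] ang -127.28220519886287
top bar 3794 (169.5, 204.5) world [0.52306691 0.36224057] [np.float64(0.13005109734301692), np.float64(0.12949337314514484)] ang -89.62865416777038
side brass 2379 (224.6153564453125, 440.4230651855469) world [0.53017535 0.38001302] [np.float64(0.11486596439692569), np.float64(0.04998242406455512)] ang -126.40457625559101
side bar 311 (219.09481811523438, 421.88031005859375) world [0.53073966 0.3778984 ] [np.float64(0.048695830860832574), np.float64(0.010801133604452017)] ang -126.69822562047638
```

View pics/crop.png

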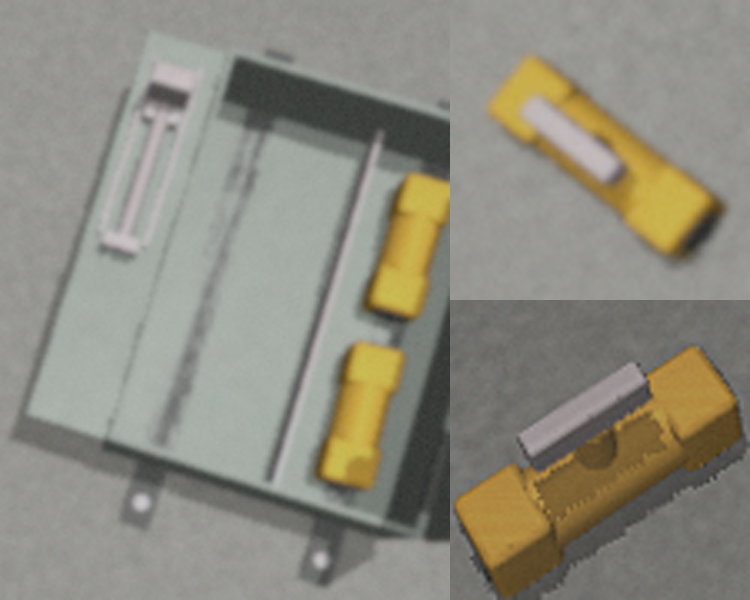

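The crop confirms the valve, a brass body with a steel bar on a stem, at about (0.530, 0.378) with its axis at 53.3°. Next is the case pose from its corners: ledge (370,122) and (329,247), wall (398,127) and (356,257), divider (447,154) and (411,270).

```bash
cat > case.py <<'E'
from h import *
from scipy.optimize import least_squares
CP=[0.5,-.05,-.3]
def w(p,q):
    c,s=np.cos(p[2]),np.sin(p[2]);return np.array([p[0]+c*q[0]-s*q[1],p[1]+s*q[0]+c*q[1],q[2]])
E
python3 - <<'E'
from case import *
c=cam('top');d=cam('side')
f=lambda x,y:(320+x/3,110+y/3)
obs=[(c,f(150,35),(.125,.145,.08)),(c,f(28,412),(-.125,.145,.08)),(c,f(237,54),(.121,.091,.09)),(c,f(107,440),(-.125,.095,.09)),(c,f(380,132),(.121,-.014,.036)),(c,f(272,482),(-.121,-.014,.036)),(c,f(174,72),(.085,.122,.127))]
sd=[(d,(230,216),(.125,.145,.08)),(d,(346,259),(-.125,.145,.08)),(d,(249,193),(.085,.122,.127)),(d,(401,187),(-.125,-.095,.09))]
for o in(obs,sd,obs+sd):
    r=least_squares(lambda p:np.concatenate([proj(k,w(p,q))-u for k,u,q in o]),[.5,-.05,-.3],loss='soft_l1')
    print(r.x,np.degrees(r.x[2]),'\n',np.round(r.fun.reshape(-1,2),1).tolist())
p=r.x
for n,q in dict(lane=(0,.039,.004),hinge=(0,-.095,.09),tab=(.085,.122,.127)).items():print(n,w(p,q),proj(c,w(p,q)),proj(d,w(p,q)))
# lid angle from side free-edge corners (297,69),(413,94) & top (546,118),(502,289)
o=[(d,(297,69),.126),(d,(413,94),-.126)]
t=[(c,(546,118),.126),(c,(502,289),-.126)]
for S in(o,t):
    g=least_squares(lambda a:np.concatenate([proj(k,w(p,(x,-.095+.194*np.cos(a[0]),.09+.194*np.sin(a[0]))))-u for k,u,x in S]),[1.5]);print('lid',g.x,g.fun)
for z in (.068,):print('bar top',plane(c,163.7,202.2,z))
E
```

```text
[ 0.5212285  -0.1087514  -0.29856662] -17.10660727330256 
 [[0.1, -2.3], [-0.6, 0.6], [-0.6, -0.1], [0.1, -0.6], [0.5, -0.5], [0.3, 3.5], [0.1, 0.5]]
[ 0.52375322 -0.1076477  -0.26380353] -15.114828740090001 
 [[-1.5, -1.1], [-0.2, 0.6], [1.1, 1.2], [0.3, -1.9]]
[ 0.52164148 -0.10877405 -0.29330669] -16.805235510408238 
 [[-0.3, -2.2], [-0.4, 0.9], [-1.0, -0.2], [0.4, -0.5], [0.2, -0.8], [0.6, 3.3], [-0.2, 0.5], [-0.7, -3.0], [-2.1, 0.8], [1.7, -0.2], [2.0, -0.8]]
lane [ 0.53291713 -0.07143962  0.004     ] [399.90706884 207.53884822] [315.29688066 234.9392157 ]
hinge [ 0.49417515 -0.19971689  0.09      ] [479.99379059 221.00219068] [348.50345907 169.04606235]
tab [ 0.63828395 -0.01655943  0.127     ] [377.79861199 134.51069606] [250.65466351 192.7500632 ]
lid [1.54925525] [-2.89793944 -2.01744928  1.82990192 -0.44980018]
lid [1.57710688] [ 2.50235534 -3.96950451 -1.14212251 -0.51910747]
bar top [0.52729869 0.37330729 0.068     ]
```

```bash
python3 -m pendant '[[[2.36,-0.95,0],[0,0,0.0756]],[[2.36,-0.95,0],[0,0,0.0756]],[[2.36,-0.95,0],[0,0,0.0756]],[[2.36,-0.95,0],[0,0,0.0756]],[[2.36,-0.95,0],[0,0,0.0756]],[[2.36,-0.95,0],[0,0,0.0756]],[[2.36,-0.95,0],[0,0,0.0756]],[[2.36,-0.95,0],[0,0,0.0756]],[[2.36,-0.95,0],[0,0,0.0756]],[[2.36,-0.95,0],[0,0,0.0756]],[[2.36,-0.95,0],[0,0,0.0756]],[[2.36,-0.95,0],[0,0,0.0756]],[[2.36,-0.95,0],[0,0,0.0756]],[[2.36,-0.95,0],[0,0,0.0756]],[[2.36,-0.95,0],[0,0,0.0756]],[[2.36,-0.95,0],[0,0,0.0756]],[[0,0,0],[0,0,0]],[[0,0,0],[0,0,0]]]' 1
```

```text
invalid input
```

```bash
python3 -m pendant '[[[2.36,-0.95,0],0.0756],[[2.36,-0.95,0],0.0756],[[2.36,-0.95,0],0.0756],[[2.36,-0.95,0],0.0756],[[2.36,-0.95,0],0.0756],[[2.36,-0.95,0],0.0756],[[2.36,-0.95,0],0.0756],[[2.36,-0.95,0],0.0756],[[2.36,-0.95,0],0.0756],[[2.36,-0.95,0],0.0756],[[2.36,-0.95,0],0.0756],[[2.36,-0.95,0],0.0756],[[2.36,-0.95,0],0.0756],[[2.36,-0.95,0],0.0756],[[2.36,-0.95,0],0.0756],[[2.36,-0.95,0],0.0756],[[0,0,0],0],[[0,0,0],0]]' 1
```

```text
time_s: 1.8
ee_pos: [0.5301, 0.3759, 0.2048]
eef_rot: [3.141, -0.001, -2.214]
force: [-0.3, 0.4, -0.5]
grip_width: 0.0934
grip_force: 0.0
```

```bash
python3 -m pendant '[[[0,0,-2],0],[[0,0,-2],0],[[0,0,-2],0],[[0,0,-2],0],[[0,0,-2],0],[[0,0,-2],0],[[0,0,-2],0],[[0,0,-1.5],0],[[0,0,-0.7],0],[[0,0,0],0],[[0,0,0],0]]' 1 && python3 - <<'E'
from h import *
a=cam('side')['color'][320:480,140:340,::-1];b=cam('top')['color'][130:290,90:290,::-1]
cv2.imwrite('pics/g.png',np.hstack([cv2.resize(x,None,fx=2,fy=2) for x in(a,b)]))
E
```

```text
time_s: 2.72
ee_pos: [0.5292, 0.3771, 0.0441]
eef_rot: [-3.141, 0.0, -2.212]
force: [-0.3, 0.5, 0.1]
grip_width: 0.0936
grip_force: 0.0
```

View pics/g.png

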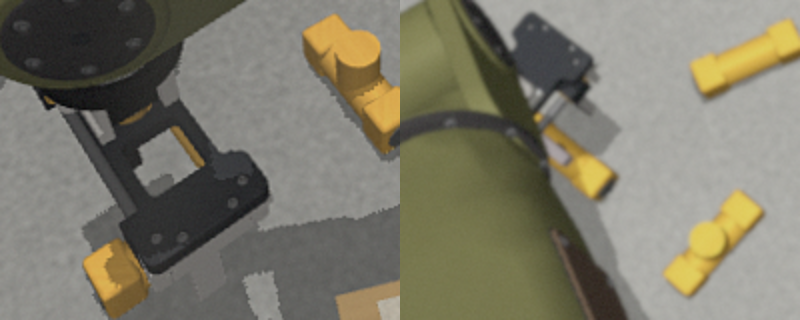

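The crop shows the fingers straddling the valve: its ends show either side of the gripper at (115,280) on the left and (590,175) on the right. Closing and lifting a little.

```bash
python3 -m pendant '[[[0,0,-0.2],0],[[0,0,0],0],[[0,0,0],0],[[0,0,0],0],[[0,0,0],0],[[0,0,0],0],[[0,0,0],0],[[0,0,0],0],[[0,0,0],0],[[0,0,0],0],[[0,0,0],0],[[0,0,0],0]]' 0 40 && python3 -m pendant '[[[0,0,0.5],0],[[0,0,1],0],[[0,0,2],0],[[0,0,2],0],[[0,0,2],0],[[0,0,2],0],[[0,0,2],0],[[0,0,2],0],[[0,0,2],0],[[0,0,2],0],[[0,0,1],0],[[0,0,0],0],[[0,0,0],0]]'
```

```text
time_s: 3.82
ee_pos: [0.5295, 0.3766, 0.0414]
eef_rot: [-3.141, 0.0, -2.212]
force: [1.8, -1.9, 1.7]
grip_width: 0.0175
grip_force: 1.1
time_s: 4.9
ee_pos: [0.5293, 0.3765, 0.2261]
eef_rot: [3.142, -0.0, -2.212]
force: [-0.8, 0.2, -5.4]
grip_width: 0.0147
grip_force: 39.9
```

```bash
python3 - <<'E'
from h import *
c=cam('side');d=cam('top');o=ctrl.get_obs();print(o['ee_pos'],o['force'],o['moment'],o['grip_width'])
u,v=proj(c,o['ee_pos']).astype(int);print(u,v);U,V=proj(d,o['ee_pos']).astype(int);print(U,V)
def crop(im,u,v):
    x=min(max(u-75,0),490);y=min(max(v-75,0),330);print(x,y);return cv2.resize(im[y:y+150,x:x+150,::-1],(400,400))
cv2.imwrite('pics/g2.png',np.hstack([crop(c['color'],u,v),crop(d['color'],U,V)]))
E
```

```text
[0.52905324 0.37634849 0.22485259] [ 0.46455659 -0.05765698 -4.8713944 ] [0.06849599 0.02289648 0.01679529] 0.01460884958899002
195 344
125 181
120 269
50 106
```

View pics/g2.png

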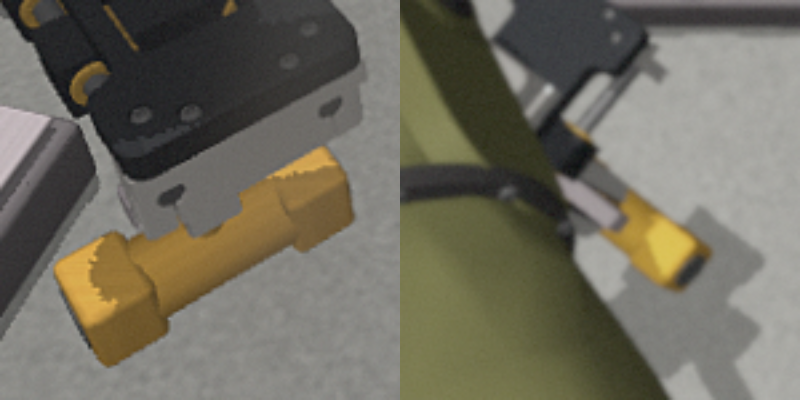

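The valve hangs level under the fingers, its ends at (110,310) and (315,190) in the left crop, and the shift in grip is small. Moving over the lane.

```bash
python3 -m pendant '[[[0,-1.3,0],-0.035],[[0,-2.5,0],-0.068],[[0,-2.5,0],-0.068],[[0,-2.5,0],-0.068],[[0,-2.5,0],-0.068],[[0,-2.5,0],-0.068],[[0,-2.5,0],-0.068],[[0,-2.5,0],-0.068],[[0,-2.5,0],-0.068],[[0,-2.5,0],-0.068],[[0,-2.5,0],-0.068],[[0,-2.5,0],-0.068],[[0,-2.5,0],-0.068],[[0,-2.5,0],-0.068],[[0,-2.5,0],-0.068],[[0,-2.5,0],-0.068],[[0,-2.5,0],-0.068],[[0.2,-2.5,0],-0.068],[[0.2,-2.3,0],-0.068],[[0,-1.2,0],-0.035]]' && python3 -m pendant '[[[0,0,0],0],[[0,0,0],0],[[0,0,-1],0],[[0,0,-2],0],[[0,0,-2],0],[[0,0,-2],0],[[0,0,-1],0],[[0,0,0],0],[[0,0,0],0],[[0,0,0],0]]' && python3 - <<'E'
from h import *
c=cam('side');d=cam('top')
cv2.imwrite('pics/l.png',np.hstack([cv2.resize(c['color'][90:290,230:430,::-1],(400,400)),cv2.resize(d['color'][110:310,320:520,::-1],(400,400))]))
E
```

```text
time_s: 6.67
ee_pos: [0.5331, -0.0985, 0.2252]
eef_rot: [-3.141, -0.002, 2.772]
force: [-0.7, 0.0, -3.1]
grip_width: 0.0149
grip_force: 39.9
time_s: 7.5
ee_pos: [0.5341, -0.0962, 0.1476]
eef_rot: [3.141, 0.002, 2.778]
force: [-0.6, -0.3, -3.7]
grip_width: 0.0146
grip_force: 39.9
```

View pics/l.png

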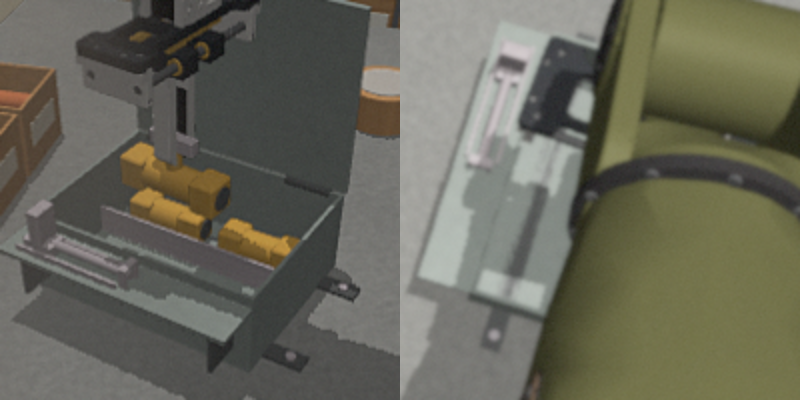

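The gripper overshot toward the hinge: it is at y = -0.096 and the lane centre is -0.0715. The valve hangs level over the case at (175,180). Shifting back, then lowering gently.

```bash
python3 -m pendant '[[[0,0.8,0],0.02],[[-0.1,1,0],0.03],[[0,0.7,0],0.017],[[0,0,0],0],[[0,0,-1],0],[[0,0,-2],0],[[0,0,-2],0],[[0,0,-2],0],[[0,0,-1],0],[[0,0,-0.5],0],[[0,0,0],0],[[0,0,0],0],[[0,0,0],0]]' && python3 -m pendant '[[[0,0,-0.2],0],[[0,0,-0.2],0],[[0,0,-0.2],0],[[0,0,0],0],[[0,0,0],0],[[0,0,0],0]]'
```

```text
time_s: 8.68
ee_pos: [0.5331, -0.0715, 0.0625]
eef_rot: [3.141, 0.002, 2.844]
force: [0.6, 0.6, -3.9]
grip_width: 0.0148
grip_force: 39.9
time_s: 9.18
ee_pos: [0.5325, -0.0714, 0.0555]
eef_rot: [-3.142, 0.0, 2.844]
force: [0.4, -0.5, -4.0]
grip_width: 0.0149
grip_force: 39.9
```

```bash
python3 -m pendant '[[[0,0,-0.2],0],[[0,0,-0.2],0],[[0,0,-0.2],0],[[0,0,0],0],[[0,0,0],0]]'; python3 -m pendant '[[[0,0,-0.1],0],[[0,0,-0.1],0],[[0,0,0],0],[[0,0,0],0]]'; python3 -m pendant '[[[0,0,-0.1],0],[[0,0,-0.1],0],[[0,0,0],0],[[0,0,0],0]]'
```

```text
time_s: 9.6
ee_pos: [0.5324, -0.0714, 0.0492]
eef_rot: [-3.142, -0.0, 2.844]
force: [-0.3, -0.2, -3.4]
grip_width: 0.0141
grip_force: 39.9
time_s: 9.93
ee_pos: [0.5325, -0.0714, 0.0474]
eef_rot: [3.142, -0.0, 2.844]
force: [0.3, 0.1, -3.7]
grip_width: 0.0149
grip_force: 39.9
time_s: 10.27
ee_pos: [0.5326, -0.0715, 0.0456]
eef_rot: [-3.142, 0.0, 2.844]
force: [-0.2, 0.4, -2.0]
grip_width: 0.0145
grip_force: 39.9
```

```bash
python3 -m pendant '[[[0,0,-0.1],0],[[0,0,0],0],[[0,0,0],0]]'; python3 -m pendant '[[[0,0,-0.05],0],[[0,0,0],0],[[0,0,0],0]]'
```

```text
time_s: 10.52
ee_pos: [0.5326, -0.0717, 0.0454]
eef_rot: [-3.141, 0.001, 2.844]
force: [-5.5, -0.2, 8.2]
grip_width: 0.015
grip_force: 40.0
time_s: 10.77
ee_pos: [0.5327, -0.0717, 0.0453]
eef_rot: [-3.141, 0.001, 2.844]
force: [-8.4, -0.6, 14.4]
grip_width: 0.015
grip_force: 40.0
```

```bash
python3 -m pendant '[[[0,0,0.08],0],[[0,0,0],0],[[0,0,0],0]]'; python3 -m pendant '[[[0,0,0],0],[[0,0,0],0],[[0,0,0],0],[[0,0,0],0],[[0,0,0],0],[[0,0,0],0],[[0,0,0],0],[[0,0,0],0]]' 0.4; python3 -m pendant '[[[0,0,1],0],[[0,0,2],0],[[0,0,3],0],[[0,0,3],0],[[0,0,3],0],[[0,0,3],0],[[0,0,3],0],[[0,0,3],0],[[0,0,3],0],[[0,0,2],0],[[0,0,0],0],[[0,0,0],0]]'; python3 - <<'E'
from h import *
c=cam('side')
cv2.imwrite('pics/p.png',cv2.resize(c['color'][130:290,230:430,::-1],(600,480)))
E
```

```text
time_s: 11.02
ee_pos: [0.5326, -0.0716, 0.0454]
eef_rot: [-3.141, 0.001, 2.844]
force: [-4.3, -0.3, 8.2]
grip_width: 0.0148
grip_force: 40.0
time_s: 11.68
ee_pos: [0.5325, -0.0714, 0.0447]
eef_rot: [3.142, 0.0, 2.844]
force: [-0.7, 0.5, 0.6]
grip_width: 0.0377
grip_force: 0.0
time_s: 12.68
ee_pos: [0.5325, -0.0714, 0.3058]
eef_rot: [3.141, 0.002, 2.844]
force: [0.2, -0.5, -0.0]
grip_width: 0.0374
grip_force: 0.0
```

View pics/p.png

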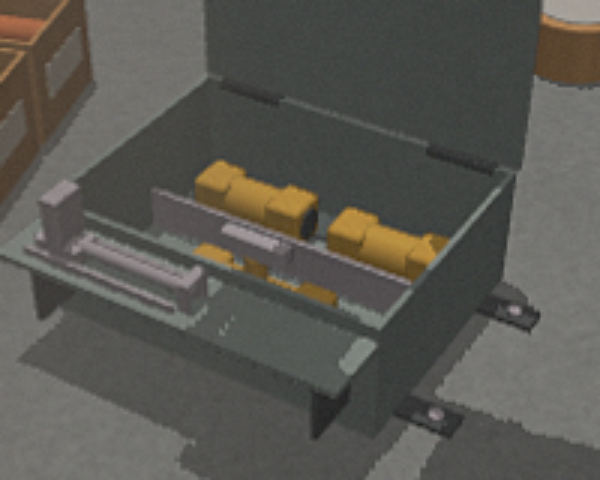

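The valve stands flat in the lane with its T-handle up at (260,240) in the crop. Next I'll close the fingers, go over and behind the lid, and work out the push arc.

```bash
python3 -m pendant '[[[0,0,2],0],[[0,0,3],0],[[0,0,2],0],[[0,0,0],0],[[-0.5,-2,0],0],[[-0.7,-2.3,0],0],[[-0.7,-2.3,0],0],[[-0.7,-2.3,0],0],[[-0.7,-2.3,0],0],[[-0.7,-2.3,0],0],[[-0.7,-2.3,0],0],[[-0.8,-2.3,0],0],[[0,0,0],0],[[0,0,0],0]]' 0; python3 -m pendant '[[[0,0,-2],0],[[0,0,-3],0],[[0,0,-3],0],[[0,0,-2.5],0],[[0,0,-1.5],0],[[0,0,0],0],[[0,0,0],0]]'; python3 - <<'E'
import numpy as np
p=np.array([.5215,-.1088]);ey=np.array([.2926,.9562])
prev=None
for th in list(np.linspace(1.5708,0,19)):
    r=.165;y=-.095+r*np.cos(th)-.008*np.sin(th)-.0125;z=.09+r*np.sin(th)+.008*np.cos(th)
    q=np.append(p+ey*y,z)*100
    print(round(th,2),np.round(q,1),None if prev is None else np.round(q-prev,2));prev=q
E
```

```text
time_s: 13.9
ee_pos: [0.477, -0.2529, 0.373]
eef_rot: [3.141, -0.003, 2.843]
force: [0.3, 0.7, 0.4]
grip_width: 0.0003
grip_force: 0.0
time_s: 14.48
ee_pos: [0.4776, -0.2515, 0.2544]
eef_rot: [3.141, -0.001, 2.845]
force: [-0.0, 0.2, 0.1]
grip_width: 0.0005
grip_force: 0.0
1.57 [ 48.8 -21.9  25.5] None
1.48 [ 49.2 -20.5  25.5] [0.42 1.38 0.01]
1.4 [ 49.6 -19.2  25.4] [ 0.42  1.37 -0.12]
1.31 [ 50.  -17.8  25.1] [ 0.42  1.36 -0.24]
1.22 [ 50.4 -16.5  24.8] [ 0.41  1.33 -0.37]
1.13 [ 50.8 -15.2  24.3] [ 0.4   1.3  -0.49]
1.05 [ 51.2 -13.9  23.7] [ 0.38  1.25 -0.6 ]
0.96 [ 51.6 -12.7  23. ] [ 0.37  1.2  -0.71]
0.87 [ 51.9 -11.6  22.2] [ 0.35  1.13 -0.82]
0.79 [ 52.3 -10.5  21.2] [ 0.32  1.06 -0.92]
0.7 [52.6 -9.6 20.2] [ 0.3   0.98 -1.01]
0.61 [52.8 -8.7 19.1] [ 0.27  0.89 -1.1 ]
0.52 [53.1 -7.9 17.9] [ 0.24  0.8  -1.18]
0.44 [53.3 -7.2 16.7] [ 0.21  0.69 -1.24]
0.35 [53.5 -6.6 15.4] [ 0.18  0.59 -1.3 ]
0.26 [53.6 -6.1 14. ] [ 0.15  0.48 -1.35]
0.17 [53.7 -5.8 12.7] [ 0.11  0.36 -1.39]
0.09 [53.8 -5.5 11.2] [ 0.08  0.25 -1.42]
0.0 [53.8 -5.4  9.8] [ 0.04  0.13 -1.44]
```

```bash
python3 -m pendant '[[[0.3,1,0],0],[[0.4,1.2,0],0],[[0.3,1,0],0],[[0.42,1.38,0],0],[[0.42,1.37,-0.1],0],[[0.42,1.36,-0.25],0],[[0.41,1.33,-0.37],0],[[0.4,1.3,-0.5],0],[[0.38,1.25,-0.6],0],[[0.37,1.2,-0.7],0]]'; python3 -m pendant '[[[0.35,1.13,-0.8],0],[[0.32,1.06,-0.9],0],[[0.3,0.98,-1],0],[[0.27,0.9,-1.1],0],[[0.24,0.8,-1.2],0],[[0.21,0.7,-1.25],0],[[0.18,0.6,-1.3],0],[[0.15,0.5,-1.3],0]]'
```

```text
time_s: 15.32
ee_pos: [0.5164, -0.127, 0.2301]
eef_rot: [-3.141, 0.002, 2.845]
force: [0.0, -1.7, 3.0]
grip_width: 0.0004
grip_force: 1.4
time_s: 15.98
ee_pos: [0.536, -0.0609, 0.1396]
eef_rot: [3.141, -0.0, 2.845]
force: [0.6, -2.4, 2.5]
grip_width: 0.0004
grip_force: 1.1
```

Contact follows as planned. Finishing the closing and pressing gently.

```bash
python3 -m pendant '[[[0.1,0.36,-1.3],0],[[0.1,0.25,-1.2],0],[[0,0.1,-1],0],[[0,0,-0.5],0],[[0,0,-0.2],0],[[0,0,0],0],[[0,0,0],0]]'; python3 -m pendant '[[[0,0,-0.1],0],[[0,0,-0.1],0],[[0,0,0],0],[[0,0,0],0]]'
```

```text
time_s: 16.57
ee_pos: [0.5378, -0.0549, 0.0991]
eef_rot: [-3.141, -0.0, 2.844]
force: [-0.2, 0.6, -0.3]
grip_width: 0.0007
grip_force: 0.0
time_s: 16.9
ee_pos: [0.5381, -0.0549, 0.0982]
eef_rot: [-3.142, 0.001, 2.844]
force: [-5.3, 0.8, 11.9]
grip_width: 0.0006
grip_force: 5.7
```

```bash
python3 -m pendant '[[[0,0,-0.1],0],[[0,0,0],0],[[0,0,0],0]]'; python3 -m pendant '[[[0,0,1],0],[[0,0,2.5],0],[[0,0,2.5],0],[[0,0,0],0],[[1.5,0.3,0],0],[[2,0.4,0],0],[[2,0.4,0],0],[[2,0.4,0],0],[[2,0.4,0],0],[[2,0.4,0],0],[[2,0.4,0],0],[[0,0,0],0],[[0,0,0],0]]'; python3 - <<'E'
from h import *
c=cam('side');d=cam('top')
cv2.imwrite('pics/b.png',np.hstack([cv2.resize(c['color'][120:290,220:420,::-1],(400,340)),cv2.resize(d['color'][100:270,310:510,::-1],(400,340))]))
E
```

```text
time_s: 17.15
ee_pos: [0.5382, -0.0549, 0.0981]
eef_rot: [-3.142, 0.002, 2.844]
force: [-9.9, 2.2, 21.4]
grip_width: 0.0005
grip_force: 10.7
time_s: 18.23
ee_pos: [0.6728, -0.0276, 0.155]
eef_rot: [-3.141, -0.001, 2.845]
force: [-0.3, -0.2, -0.7]
grip_width: 0.0
grip_force: 0.0
```

View pics/b.png

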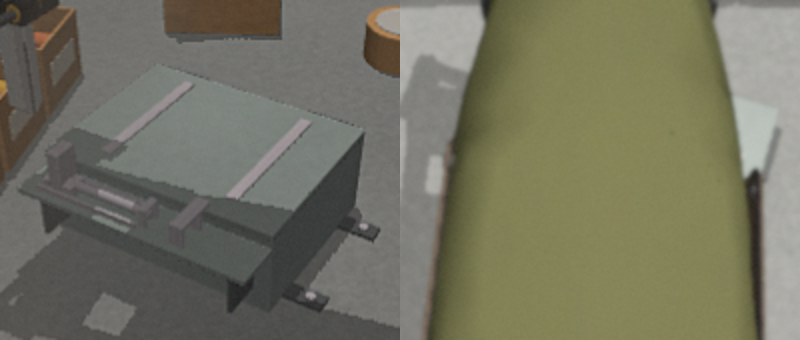

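The lid is flat shut with the loop at (190,222) in line with the guide at (145,212), and the tab is still drawn back at (62,160). Lowering behind the tab and pushing.

```bash
python3 -m pendant '[[[0,0,-1],0],[[0,0,-2],0],[[0,0,-1.5],0],[[0,0,-0.5],0],[[0,0,0],0],[[0,0,0],0]]'; python3 -m pendant '[[[-0.67,0.205,0],0],[[-0.67,0.205,0],0],[[-0.67,0.205,0],0],[[-0.67,0.205,0],0],[[-0.67,0.205,0],0],[[-0.67,0.205,0],0],[[0,0,0],0]]';  python3 -m pendant '[[[-0.67,0.205,0],0],[[-0.67,0.205,0],0],[[-0.67,0.205,0],0],[[-0.67,0.205,0],0],[[-0.67,0.205,0],0],[[-0.67,0.205,0],0],[[0,0,0],0]]'
```

```text
time_s: 18.83
ee_pos: [0.6728, -0.0278, 0.1066]
eef_rot: [3.142, 0.0, 2.844]
force: [0.1, -0.3, 0.8]
grip_width: 0.0005
grip_force: 0.0
time_s: 19.42
ee_pos: [0.6316, -0.0149, 0.1063]
eef_rot: [-3.142, -0.0, 2.845]
force: [1.6, 0.7, 0.3]
grip_width: 0.0004
grip_force: 0.0
time_s: 20.0
ee_pos: [0.5913, -0.0027, 0.106]
eef_rot: [-3.141, -0.001, 2.845]
force: [-0.3, 0.2, -0.3]
grip_width: 0.0002
grip_force: 0.0
```

```bash
python3 -m pendant '[[[-0.3,0.09,0],0],[[-0.2,0.06,0],0],[[0,0,0],0],[[0,0,0],0]]';  python3 -m pendant '[[[-0.2,0.06,0],0],[[0,0,0],0],[[0,0,0],0]]'; python3 -m pendant '[[[-0.1,0.03,0],0],[[0,0,0],0],[[0,0,0],0]]'
```

```text
time_s: 20.33
ee_pos: [0.5892, -0.0021, 0.1062]
eef_rot: [3.141, 0.005, 2.844]
force: [14.9, -2.7, -6.8]
grip_width: 0.0007
grip_force: 7.6
time_s: 20.58
ee_pos: [0.5889, -0.002, 0.1063]
eef_rot: [3.14, 0.009, 2.844]
force: [29.5, -5.5, -14.4]
grip_width: 0.0007
grip_force: 14.6
time_s: 20.83
ee_pos: [0.5887, -0.002, 0.1064]
eef_rot: [3.14, 0.011, 2.844]
force: [35.1, -7.6, -17.4]
grip_width: 0.0007
grip_force: 18.1
```

The bolt hit a firm stop within 3 mm of the computed home position. Backing off to check.

```bash
python3 -m pendant '[[[1,-0.3,0],0],[[1,-0.3,0],0],[[0.5,-0.15,0],0],[[0,0,2],0],[[0,0,3],0],[[0,0,3],0],[[0,0,3],0],[[0,0,2],0],[[0,3,0],0],[[0,4,0],0],[[0,4,0],0],[[0,4,0],0],[[0,4,0],0],[[0,4,0],0],[[0,3,0],0],[[0,0,0],0],[[0,0,0],0]]'; python3 - <<'E'
from case import *
p=[.5215,-.1088,-.297]
c=cam('side');d=cam('top')
for x in(.085,.015):print(proj(c,w(p,(x,.122,.127))),proj(d,w(p,(x,.122,.127))))
cv2.imwrite('pics/e.png',np.hstack([cv2.resize(c['color'][120:290,220:420,::-1],(400,340)),cv2.resize(d['color'][100:270,310:510,::-1],(400,340))]))
E
```

```text
time_s: 22.25
ee_pos: [0.6089, 0.2531, 0.2353]
eef_rot: [-3.141, -0.001, 2.847]
force: [0.1, 0.6, 0.0]
grip_width: 0.0005
grip_force: 0.0
[250.64680632 192.59658903] [378.06321872 134.40118494]
[281.74577329 204.33322695] [366.13575071 172.04438869]
```

View pics/e.png

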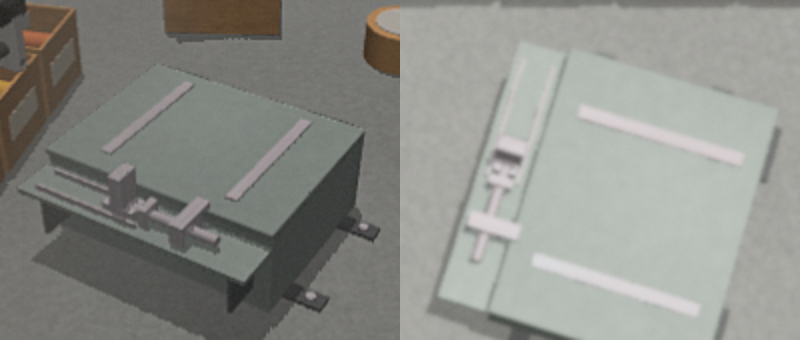

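The bolt rod passes right through the loop, reaching (218,240) on the left. The tab top at (122,170) left and (513,147) right matches the predicted home position, and the lid is flat.

```bash
python3 -c "
from station import ctrl
print(ctrl.hand_in())"
```

```text
the job is handed in; nothing more can be done
None
```

The brass valve is flat in the empty lane with its T-handle up, the lid is fully shut, the bolt is home through the loop, and the job was handed in at about 22 s of the 64 s allowed; no score came back.

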